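# Wedge a picture frame tight in the stall's frame press

### The job

A picture frame lies loose in the wooden frame press. Lay the loose wooden wedge flat on the press board, thin end first, in the tapering channel between the sliding bar and the slanted cleat, and push or tap it along the channel until it stops moving forward and the frame is held firmly. Go gently near the end, for forcing the wedge further crushes the frame; then let go, and leave the other things on the table where they stand.

Things in the scene. Friction and masses are not known exactly. Their poses are not given: they have to be found in the camera images.
- wedge_mid (a point): Loose wooden wedge, 140 mm long, 28 mm high, 0.1 kg, lying flat, right side up. The point: half its length, height (14 mm up) and local width. x points to the thin end (70 mm ahead; the butt is 70 mm behind). The long side on +y is straight, parallel to x, 17 mm off; the one on -y slants 1 in 5: width 20 mm at the thin end, 34 at the point, 46 at the butt.
- mouth (a point): Entrance of the wedge channel: on the press board's top (18 mm above the table), at the corner of the bar's end and its wedge face with the bar fully back, as at the start. x: into the channel, the driving direction; y: towards the frame. The channel lies on the -y side: 31 mm wide here, 1 mm less every 5 mm further in (the wedge's own taper), open above; the bare board runs on 130 mm before it.
- press: The fixed press: a plywood board 300 x 300 x 18 mm with a slanted dark cleat, 28 mm high, that bounds the channel on -y. Axes as the mouth's; the origin, on the table, is 40 mm further in and 59 mm to +y. The wedge is loose until its thin end is 55 mm inside the entrance; beyond, it slides along the cleat and moves the bar, with 1 to 5 N of push.
- bar: Sliding bar of the press, 130 long (x), 24 wide (y), 28 mm high; bounds the channel on +y. Origin on the board, at its mouth end, on its wedge face. Slides along y only, 0 to 16 mm, no spring; at the start fully back.
- frame: Loose picture frame, 200 x 150 x 18 mm, flat in the press with a few mm of play between the bar and a far rail that sits differently each time, so the wedge stops with its thin end 75 to 125 mm inside. There the push rises over a few mm: 10 to 16 N seats it firmly, over 20 N, or running into it above 25 mm/s, may crush the frame. Let go, it stays by friction. Origin: centre of the underside.
- offcut: Bystander: plain rectangular wood block 75 x 45 x 24 mm, not tapered. Origin: centre of its underside.
- mallet: Bystander: turned wooden mallet, 72 mm across, 200 mm high, standing on its head at the left. Origin: centre of its underside.
- glue: Bystander: white bottle, 54 mm across, 150 mm high. Origin: centre of its underside.
- bell: Bystander: brass hand bell, 60 mm across, 90 mm high. Origin: centre of its underside.
- goblet: Bystander: copper goblet, 60 mm across, 120 mm high. Origin: centre of its underside.
There are look-alikes about, which are no part of the job. What is shaped like the part that bears wedge_mid but orange is not meant.

How it is judged:
By the outcome, as a careful person would: the job done as asked, in the order asked, and still so for the second after the job is handed in, with the robot touching nothing.
It also fails if it takes over 56 s, if anything falls off the work surface, if the arm or the gripper's body presses on something with over 40 N, if the wrist force passes 120 N, or if a joint passes its speed limit or range.

### The arm

A 7-joint arm with a two-finger parallel gripper is mounted at the origin on the work surface. World frame = base frame: x ahead of the robot, y to its left, z up, the work surface at z = 0. Lengths are in m, angles in rad, forces in N, time in s.
With the tool pointing down it reaches from about 0.425 to 0.825 m from the base axis. Payload 3.6 kg.
Tool frame: the origin (TCP) lies on the front face of the gripper's body, between the roots of the fingers; the fingertips stand 73 mm ahead of it and the grasp point (between the pads) lies 54 mm ahead of it; y points along the fingers, x is the direction in which the jaws open and shut, and the axes are right-handed (so a half turn about y gives the same grasp; the last joint's range is limited). The gripper opens to 85 mm and grips with 20 to 120 N. Pads are 22 mm wide; open, the fingers measure 114 mm over their backs; the gripper's body (76 mm by 85 mm) begins 54 mm behind the grasp point. The pads swing forward as they close: fully open they stand 13 mm farther back than shut.
Start: joints at [-1.135, 0.615, -0.013, 1.423, 0.008, 1.103, -0.04], TCP at [0.29, 0.582, 0.304] pointing down, gripper open.
Joint ranges: [-3.12, 3.12], [-0.3, 2.06], [-1.34, 1.32], [0.26, 2.42], [-1.36, 4.5], [0.01, 1.98], [-2.84, 2.84]. Speed limits (rad/s): [2.79, 2.79, 3.14, 3.14, 3.14, 3.14, 3.14].

### API

Orientations are given as a unit quaternion [w, x, y, z].
In Python, from station import * gives the robot as it stands.
- The arm moves only by the shell command python3 -m pendant 'ROWS' [OPENING] [FORCE]. ROWS is JSON, a list of rows, each a list of 2 entries, a list of its own where there are three numbers: the shift along the world's x, y, z in m, then the turn, a rotation vector about the world's x, y, z in degrees. A call has 1 to 10 rows; each row shifts and turns the commanded pose from where the row before left it; what a row does not reach is not made up. A row lasts 1/10 s, in which the tool goes at most 50 mm and 8.59 degrees, less where a joint would pass 70% of its speed; a pose out of reach is approached as far as the arm can. A call is refused whole if a number of a shift passes 0.05 or a number of a turn 8.59, either way. A call with a gripper value outside its range is refused whole. OPENING is the opening, from 0 (shut) to 1 (fully open), set as the call begins (- or left out, the last holds). The fingers move at their own pace and stop on an object; FORCE is the grip in N (left out, the last holds). Time passes only in rows, so rows that do not move let the fingers close. It gives the time, the measured TCP pose, the force and the opening at its end, in the units of the state.
- get_state(): the state, without advancing time (a new reading comes with each control period).
- read_camera(name): name is "scene" or "side" or "wrist"; returns (picture, depth): 420x560x3 uint8, red, green, blue; 420x560 float32, m along the optical axis (not along the pixel's ray), 0 where there is no reading.
- get_calibration(name): a dict with "mtx" (3x3 intrinsics, pixels), "R" (3x3) and "t" (3): a world point X has camera coordinates R X + t. Camera axes: x right, y down, z forward; pixel columns grow to the right and rows downward; lengths in m; the calibration is good to about 2 mm. A picture is of the moment at which its call begins: read the wrist's pose just before it. get_calibration takes no time and is no camera call; for the wrist camera it gives the pose at the moment of the call.
- hand_in(): hands the job in, once; it reports no verdict.
The state is a dict: "clock": time; "q": joint angles; "dq": joint speeds; "tau": joint torques, N m; "tcp_pos": TCP position; "tcp_rot": TCP orientation; "contact_force": force on the tool from outside, world axes, zero at the start; "torque": the same for the moment, N m; "width": finger opening in m.
Only numpy, scipy, OpenCV 4.12 (cv2) and the standard library are available. Lean on these libraries where they do the work, as an engineer would, in place of code of your own. Each camera call takes 0.05 s, during which the arm holds its last target. There are 200 camera calls.

## Working session

There is one attempt and no reset: what is moved stays moved. The work goes in short steps, Python scripts to look and compute and a shell command to move; the robot and the scene stay as the last step left them, time stands still between calls to the robot, and variables do not carry over. Pictures are saved under pics/ and viewed, about 8 in all and at most 12, crops included, and the job is handed in when it is done.

```bash
mkdir -p pics; ls
cat > h.py <<'E'
from station import *
import numpy as np, cv2
def snap(n,f):
    c=get_calibration(n); p,d=read_camera(n); cv2.imwrite(f'pics/{f}.png',p[:,:,::-1]); np.savez(f'pics/{f}.npz',p=p,d=d,K=c['mtx'],R=c['R'],t=c['t']); return p,d,c
def load(f):
    return np.load(f'pics/{f}.npz')
def ray(f,u,v,z):
    c=load(f); R,t,K=c['R'],c['t'],c['K']
    o=-R.T@t; r=R.T@np.linalg.inv(K)@np.array([u,v,1.]); return o+r*(z-o[2])/r[2]
def cloud(f):
    c=load(f); d=c['d']; v,u=np.indices(d.shape)
    P=(np.stack([u,v,np.ones_like(u)],-1)@np.linalg.inv(c['K']).T)*d[...,None]
    return (P-c['t'])@c['R']
E
python3 - <<'E'
from h import *
s=get_state(); print({k:np.round(v,3) for k,v in s.items()})
for n in ['scene','side']:
    p,d,c=snap(n,n+'0'); print(n,-c['R'].T@c['t'],c['mtx'][0,0])
E
```

```text
pics
{'clock': np.float64(0.0), 'q': array([-1.135,  0.616, -0.013,  1.425,  0.008,  1.103, -0.04 ]), 'dq': array([ 0.   , -0.001,  0.002, -0.   , -0.001,  0.001, -0.001]), 'tau': array([ 0.0000e+00, -4.6921e+01,  2.5900e-01, -1.7103e+01,  1.0000e-02,
        1.0000e-02,  0.0000e+00]), 'tcp_pos': array([0.29 , 0.581, 0.303]), 'tcp_rot': array([-0.601,  0.602,  0.371, -0.373]), 'contact_force': array([-0.235,  0.113, -0.025]), 'torque': array([ 0.032, -0.024, -0.028]), 'width': np.float64(0.085)}
scene [1.19444788 0.7083006  1.58232414] 544.1905346389401
side [-0.05814649 -0.93045413  0.83316198] 418.52271234555064
```

View pics/scene0.png

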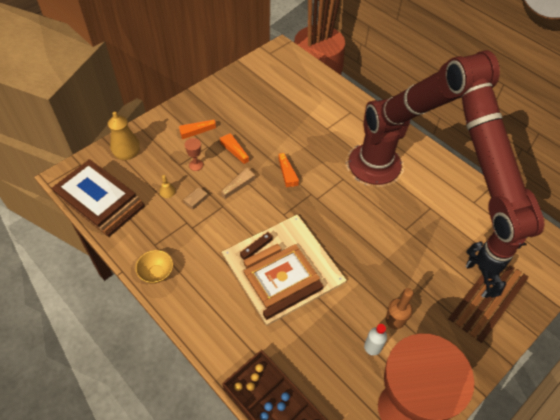

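View pics/side0.png

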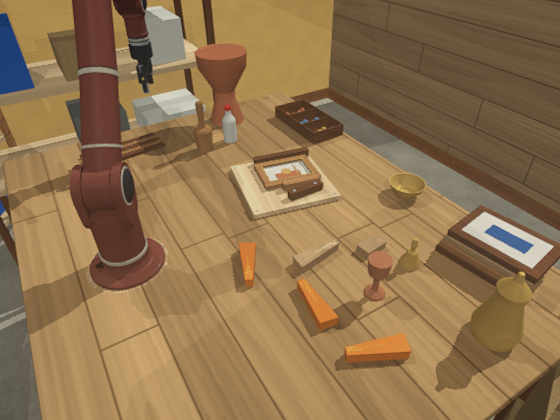

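The scene view shows the plain wedge near (238,182), with the offcut near (195,197), the press near (285,270), and three orange decoys. The side view shows the wedge near (316,255) and the press near (285,185). I'll enlarge the wedge and press.

Run:
```python
from h import *
def crop(f,u0,v0,w,h,s):
    return cv2.resize(cv2.imread(f'pics/{f}.png')[v0:v0+h,u0:u0+w],None,fx=s,fy=s,interpolation=cv2.INTER_CUBIC)
a=crop('scene0',215,210,140,120,4); b=crop('scene0',180,155,60*4//3,60,4)
c=crop('side0',280,225,80,60,4)
im=np.zeros((600,800,3),np.uint8); im[:480,:560]=a; im[:240,800-240:]=b[:, -240:]; im[240:480,560:]=c[:,:240]
cv2.imwrite('pics/crop1.png',im)
W=cloud('scene0')
for n,u,v in [('wedge',238,182),('offcut',195,195),('board',250,225+5),('board2',245,265),('tab',200,230),('goblet',195,150),('bell',166,185)]:
    print(n,W[v,u].round(4))
S=cloud('side0')
for n,u,v in [('wedge',316,255),('board',245,190)]: print(n,S[v,u].round(4))
```

```text
wedge [ 0.4557 -0.2595  0.0292]
offcut [ 0.6057 -0.3188  0.026 ]
board [ 0.5488 -0.0875  0.004 ]
board2 [0.6635 0.0208 0.0382]
tab [ 0.6767 -0.2033  0.0031]
goblet [ 0.5195 -0.4137  0.1205]
bell [ 0.6629 -0.4087  0.0468]
wedge [ 0.4453 -0.2757  0.0273]
board [0.4265 0.1079 0.02  ]
```

View pics/crop1.png

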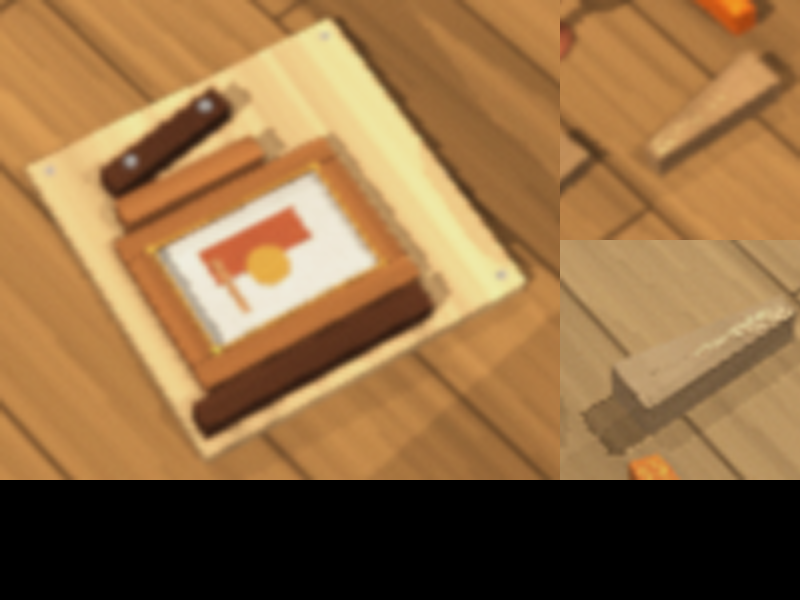

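The crop shows the channel between the dark cleat, crop (110,185)-(225,100), and the bar, (120,210)-(265,145). It is wide at the robot-side end, upper right. The wedge's thin end is at lower left in the scene view and its butt at upper right.

Run:
```python
from h import *
P=[ray('scene0',215+u/4,210+v/4,.018) for u,v in [(330,18),(525,282),(205,458),(27,170)]]
for p in P: print(p.round(3))
print([np.linalg.norm(P[i]-P[i-1]).round(3) for i in range(4)])
d=P[3]-P[0]; d2=P[2]-P[1]; print('drive deg',[np.degrees(np.arctan2(x[1],x[0])).round(1) for x in (d,d2,P[1]-P[0],P[2]-P[3])])
# bar end corner bottom approx; bar top corners z=.046
for n,u,v in [('barmouthtop wedgeface',250,138),('bar far wedgeface',118,208),('cleat near',208,90),('cleatfar',103,178)]:
    print(n,ray('scene0',215+u/4,210+v/4,.046).round(4))
x=get_state(); c=get_calibration('wrist'); print('cam in world',(-c['R'].T@c['t']-x['tcp_pos']).round(3)); print(c['R'].round(3),c['mtx'][0,0])
from scipy.spatial.transform import Rotation as Ro
q=x['tcp_rot']; print(Ro.from_quat(q,scalar_first=True).as_matrix().round(3))
for f,uv in [('scene0',[(741,52),(780,78),(660,165),(650,150)])]:
    for u,v in uv: print('wedge',ray(f,180+20+(u-560)/4,155+v/4,.028).round(4))
```

```text
[ 0.389 -0.018  0.018]
[0.451 0.274 0.018]
[0.744 0.213 0.018]
[ 0.683 -0.076  0.018]
[np.float64(0.3), np.float64(0.299), np.float64(0.299), np.float64(0.296)]
drive deg [np.float64(-11.1), np.float64(-11.7), np.float64(78.0), np.float64(78.0)]
barmouthtop wedgeface [0.5359 0.0375 0.046 ]
bar far wedgeface [0.6602 0.0148 0.046 ]
cleat near [ 0.5302 -0.0207  0.046 ]
cleatfar [ 0.651  -0.0147  0.046 ]
cam in world [-0.069  0.036  0.072]
[[ 0.446  0.895 -0.004]
 [ 0.851 -0.423  0.311]
 [ 0.277 -0.142 -0.95 ]] 304.444111634235
[[ 0.446 -0.001 -0.895]
 [ 0.895 -0.002  0.446]
 [-0.002 -1.    -0.   ]]
wedge [ 0.393  -0.2923  0.028 ]
wedge [ 0.3864 -0.2454  0.028 ]
wedge [ 0.5308 -0.2423  0.028 ]
wedge [ 0.5269 -0.261   0.028 ]
```

```bash
python3 -m pendant '[[[0.012,-0.045,0],[0,0,1.5]],[[0.014,-0.048,0],[0,0,1.5]],[[0.014,-0.048,0],[0,0,1.5]],[[0.014,-0.048,0],[0,0,1.5]],[[0.014,-0.048,0],[0,0,1.5]],[[0.014,-0.048,0],[0,0,1.5]],[[0.014,-0.048,0],[0,0,1.5]],[[0.014,-0.048,0],[0,0,1.5]],[[0.014,-0.048,0],[0,0,1.5]],[[0.014,-0.048,0],[0,0,1.5]]]' 1 && python3 -m pendant '[[[0.02,-0.03,-0.02],[0,0,0]],[[0,-0.02,-0.03],[0,0,0]],[[0,0,0],[0,0,0]],[[0,0,0],[0,0,0]]]'; python3 -c "
from h import *
snap('wrist','w1')"
```

```text
clock: 1.1
tcp_pos: [0.4282, 0.1026, 0.3039]
tcp_rot: [0.547, -0.547, -0.448, 0.448]
contact_force: [1.7, -0.1, -0.3]
width: 0.0853
clock: 1.5
tcp_pos: [0.4478, 0.055, 0.2536]
tcp_rot: [0.548, -0.547, -0.447, 0.448]
contact_force: [-0.1, 0.6, 0.3]
width: 0.0854
```

View pics/w1.png

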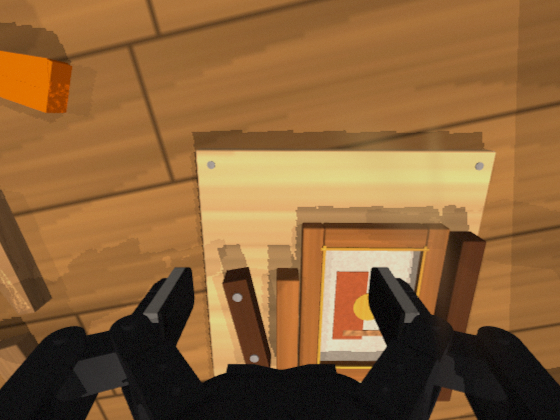

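The wrist view shows the channel mouth between the cleat end (225-250,270) and the bar end (277-298,268). The board's front edge is at row 152. I'll zoom in on it.

Run:
```python
import cv2
a=cv2.imread('pics/w1.png')[240:380,205:320]
cv2.imwrite('pics/w1c.png',cv2.resize(a,None,fx=4,fy=4,interpolation=cv2.INTER_CUBIC))
```

```text
(no output)
```

View pics/w1c.png

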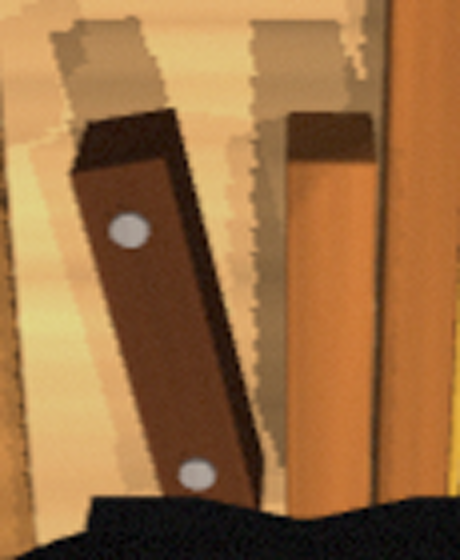

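```bash
python3 -m pendant '[[[0,-0.04,0],[0,0,2]],[[-0.005,-0.05,0],[0,0,2]],[[-0.01,-0.05,0],[0,0,2]],[[-0.01,-0.05,-0.01],[0,0,2]],[[-0.01,-0.05,-0.02],[0,0,2]],[[-0.02,-0.05,-0.03],[0,0,2]],[[-0.01,-0.03,-0.01],[0,0,1]],[[0,0,0],[0,0,0]],[[0,0,0],[0,0,0]]]'; python3 -c "
from h import *
snap('wrist','w2')"
```

```text
clock: 2.45
tcp_pos: [0.3896, -0.2479, 0.1925]
tcp_rot: [-0.493, 0.494, 0.507, -0.506]
contact_force: [0.0, 1.9, 0.5]
width: 0.0853
```

View pics/w2.png

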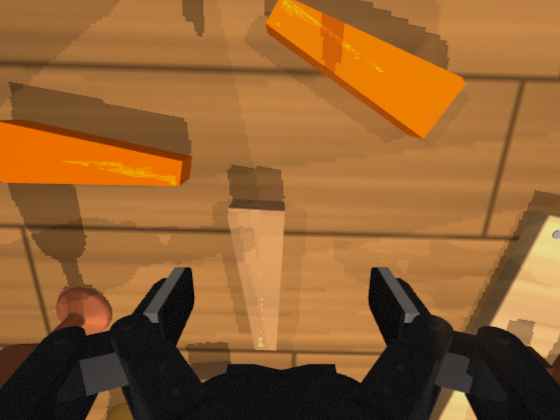

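The crop shows the bar's end corner at about (277,280.5) on top and (277,268) on the board. The second wrist view shows the wedge with its butt near (230-285,210) and its thin end near (256-276,349).

Run:
```python
from h import *
print('mouth top',ray('w1',277,280.5,.046).round(4),'bottom',ray('w1',277,268.25,.018).round(4))
b1=ray('w1',277,280.5,.046);b2=ray('w1',277,240+480/4,.046);print('bar dir',np.degrees(np.arctan2(*(b2-b1)[1::-1])), (ray('w1',197,152,.018)).round(4),ray('w1',493,152,.018).round(4))
e=ray('w1',493,152,.018)-ray('w1',197,152,.018);print('board dir',np.degrees(np.arctan2(e[1],e[0]))-90)
print('cleat near corner bottom',ray('w1',205+175/4,240+109/4,.018).round(4))
W=cloud('w2'); p=load('w2')['p']
m=((W[...,2]>.018)&(W[...,2]<.036)); 
lab=cv2.cvtColor(p,cv2.COLOR_RGB2HSV)
m=(m&(lab[...,1]<170)).astype(np.uint8); m[:195]=0;m[365:]=0;m[:,:215]=0;m[:,300:]=0
m=cv2.morphologyEx(m,cv2.MORPH_OPEN,np.ones((3,3)))
cs,_=cv2.findContours(m,0,1);c=max(cs,key=cv2.contourArea)
print(cv2.contourArea(c),cv2.boundingRect(c))
g=cv2.cvtColor(p,cv2.COLOR_RGB2GRAY).astype(float); g=cv2.GaussianBlur(g,(3,3),0)
# edges of the top by row from mask
for v in range(205,355,8):
    us=np.flatnonzero(m[v]); 
    if len(us): L,Rr=ray('w2',us[0]-.5,v,.028),ray('w2',us[-1]+.5,v,.028); print(v,us[0],us[-1],L[:2].round(4),Rr[:2].round(4), W[v,us[len(us)//2],2].round(3))
```

```text
mouth top [0.5354 0.0329 0.046 ] bottom [0.5364 0.0323 0.018 ]
bar dir -11.737518012546605 [ 0.393  -0.0196  0.018 ] [0.4519 0.2701 0.018 ]
board dir -11.499250022169974
cleat near corner bottom [0.5288 0.0013 0.018 ]
5633.5 (227, 204, 58, 147)
205 229 250 [ 0.3863 -0.291 ] [ 0.3858 -0.2732] 0.021
213 227 283 [ 0.3932 -0.2928] [ 0.3919 -0.2462] 0.03
221 228 283 [ 0.4001 -0.2922] [ 0.3989 -0.246 ] 0.03
229 230 282 [ 0.4072 -0.2907] [ 0.406  -0.2466] 0.03
237 231 282 [ 0.4144 -0.2901] [ 0.4132 -0.2464] 0.03
245 233 281 [ 0.4217 -0.2886] [ 0.4206 -0.2471] 0.03
253 235 281 [ 0.4292 -0.287 ] [ 0.428  -0.2469] 0.03
261 236 280 [ 0.4368 -0.2863] [ 0.4357 -0.2475] 0.03
269 238 280 [ 0.4445 -0.2847] [ 0.4434 -0.2473] 0.03
277 240 279 [ 0.4523 -0.2831] [ 0.4513 -0.248 ] 0.029
285 241 279 [ 0.4604 -0.2824] [ 0.4594 -0.2478] 0.03
293 243 278 [ 0.4685 -0.2807] [ 0.4676 -0.2484] 0.03
301 245 278 [ 0.4768 -0.279 ] [ 0.476  -0.2482] 0.03
309 246 277 [ 0.4853 -0.2781] [ 0.4845 -0.2489] 0.03
317 248 277 [ 0.494  -0.2764] [ 0.4932 -0.2487] 0.03
325 250 276 [ 0.5028 -0.2746] [ 0.5021 -0.2495] 0.029
333 251 276 [ 0.5118 -0.2737] [ 0.5111 -0.2493] 0.03
341 253 275 [ 0.521  -0.2718] [ 0.5203 -0.25  ] 0.029
349 255 275 [ 0.5303 -0.2699] [ 0.5297 -0.2498] 0.03
```

```bash
python3 - <<'E'
from h import *
W=cloud('w2'); d=load('w2')['d']
for a,b,c,e in [(262,330,145,195),(262,330,368,420)]:
    w=W[a:b,c:e].reshape(-1,3); k=d[a:b,c:e].ravel(); w=w[(k>0)&(k<.2)]; i=w[:,2].argsort()[:5]; print(len(w),w[i].round(4))
E
python3 -m pendant '[[[0.018,-0.011,-0.02],[0,0,-1.6]],[[0.018,-0.010,-0.02],[0,0,-1.5]],[[0,0,-0.03],[0,0,0]],[[0,0,0],[0,0,0]],[[0,0,0],[0,0,0]]]'
```

```text
2470 [[ 0.3969 -0.2911  0.1345]
 [ 0.3868 -0.2913  0.1347]
 [ 0.3973 -0.291   0.1348]
 [ 0.3917 -0.2911  0.1348]
 [ 0.396  -0.2909  0.135 ]]
2561 [[ 0.3908 -0.2053  0.1341]
 [ 0.394  -0.2055  0.1344]
 [ 0.3945 -0.2055  0.1345]
 [ 0.3895 -0.2056  0.1345]
 [ 0.3877 -0.2053  0.1347]]
clock: 3.0
tcp_pos: [0.4253, -0.2677, 0.1223]
tcp_rot: [0.506, -0.506, -0.494, 0.494]
contact_force: [-0.6, 0.6, -0.4]
width: 0.0857
```

```bash
python3 -m pendant '[[[0,-0.001,-0.025],[0,0,0]],[[0,0,-0.02],[0,0,0]],[[0,0,-0.006],[0,0,0]],[[0,0,0],[0,0,0]]]'; python3 -m pendant '[[[0,0,0],[0,0,0]],[[0,0,0],[0,0,0]],[[0,0,0],[0,0,0]],[[0,0,0],[0,0,0]],[[0,0,0],[0,0,0]],[[0,0,0],[0,0,0]],[[0,0,0],[0,0,0]]]' 0 40
```

```text
clock: 3.4
tcp_pos: [0.4248, -0.27, 0.0715]
tcp_rot: [-0.507, 0.507, 0.493, -0.493]
contact_force: [-0.3, -0.3, -1.2]
width: 0.0855
clock: 4.1
tcp_pos: [0.4248, -0.2704, 0.0718]
tcp_rot: [-0.506, 0.507, 0.493, -0.493]
contact_force: [-1.7, 1.5, 6.9]
width: 0.0417
```

```bash
python3 -m pendant '[[[0,0,0.005],[0,0,0]],[[0,0,0.015],[0,0,0]],[[0,0,0.03],[0,0,0]],[[0,0,0.03],[0,0,0]],[[0,0,0],[0,0,0]],[[0,0,0],[0,0,0]]]'; python3 -c "
from h import *
snap('wrist','w3')"
```

```text
clock: 4.7
tcp_pos: [0.4243, -0.2705, 0.1513]
tcp_rot: [-0.507, 0.507, 0.493, -0.493]
contact_force: [0.3, 0.2, -1.9]
width: 0.0415
```

View pics/w3.png

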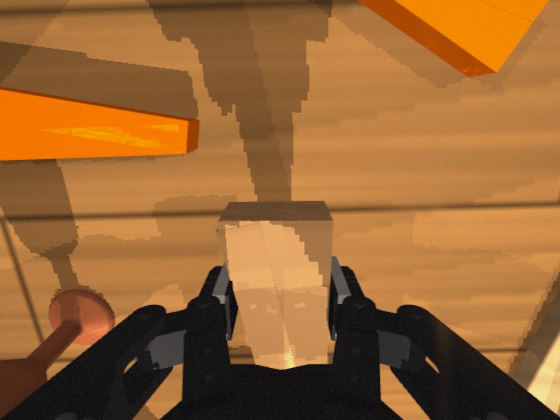

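Run:
```python
from h import *
from scipy.spatial.transform import Rotation as Ro
s=get_state(); T=Ro.from_quat(s['tcp_rot'],scalar_first=True).as_matrix()
L=(cloud('w3')-s['tcp_pos'])@T   # tool frame: x jaw, y along fingers, z toward camera
p=load('w3')['p']; print(T.round(3))
hsv=cv2.cvtColor(p,cv2.COLOR_RGB2HSV)
reg=np.zeros(p.shape[:2],bool); reg[222:345,240:325]=1
q=L[reg&(hsv[...,2]>120)]; q=q[(q[:,1]>.02)&(q[:,1]<.08)]
A=np.c_[q[:,0],q[:,2],np.ones(len(q))]; co,*_=np.linalg.lstsq(A,q[:,1],rcond=None); print('top plane y=',co.round(4),len(q),np.std(A@co-q[:,1]))
for v in range(200,300,8):
    k=(L[v,:,1]>.0)&(L[v,:,1]<.1); u=np.flatnonzero(k&(np.abs(L[v,:,0])<.04))
    if len(u): print(v,u[0],u[-1],L[v,u[0]].round(4),L[v,u[-1]].round(4))
```

```text
[[ 0.028 -0.001 -1.   ]
 [ 1.     0.     0.028]
 [ 0.    -1.     0.001]]
top plane y= [-0.0024  0.0031  0.0414] 10274 0.0005458522171980162
208 225 326 [-0.0258  0.0586  0.0352] [0.0197 0.0578 0.0354]
216 220 330 [-0.0259  0.0476  0.0351] [0.0198 0.0469 0.0354]
224 218 332 [-0.0258  0.0421  0.0337] [0.0201 0.0425 0.0336]
232 215 331 [-0.027   0.0411  0.0306] [0.0195 0.0407 0.0309]
240 218 331 [-0.0258  0.0402  0.0275] [0.0198 0.0414 0.0271]
248 221 331 [-0.0251  0.0415  0.0234] [0.0201 0.0419 0.0233]
256 223 335 [-0.0245  0.0415  0.0198] [0.0264 0.0649 0.0081]
264 223 338 [-0.0278  0.0557  0.0084] [0.0264 0.0565 0.0081]
272 209 352 [-0.0345  0.0553  0.0044] [0.0334 0.0569 0.0037]
280 205 356 [-0.0349  0.049   0.0039] [0.0335 0.049  0.004 ]
288 201 360 [-0.0352  0.0427  0.0038] [0.0334 0.0414 0.0047]
296 198 363 [-0.0323  0.0284  0.0093] [0.031  0.0285 0.0094]
```

Run:
```python
import cv2
a=cv2.imread('pics/w3.png')[190:365,205:345]
cv2.imwrite('pics/w3c.png',cv2.resize(a,None,fx=3.4,fy=3.4,interpolation=cv2.INTER_CUBIC))
```

```text
(no output)
```

View pics/w3c.png

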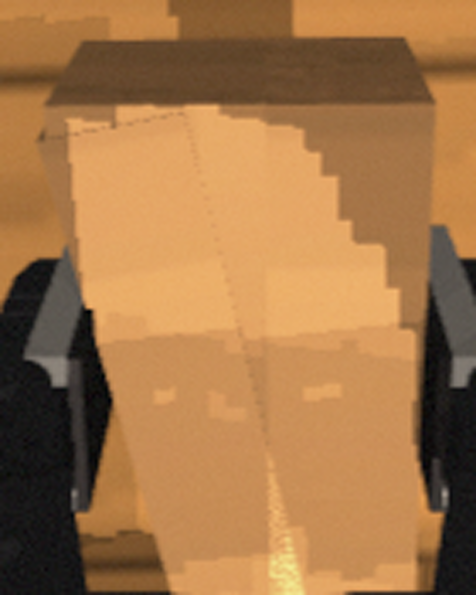

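The wedge is held square, with its straight side at tool x=+20 mm, its butt 35 mm behind the TCP, and its bottom 69.5 mm below it. Next I move it over the mouth.

```bash
python3 -m pendant '[[[0.0034,0.03,0],[0,0,-1.4]],[[0.0034,0.045,0],[0,0,-1.4]],[[0.0034,0.05,0],[0,0,-1.4]],[[0.0034,0.05,0],[0,0,-1.4]],[[0.0034,0.05,0],[0,0,-1.4]],[[0.0034,0.045,0],[0,0,-1.4]],[[0.0036,0.027,0],[0,0,-1.5]],[[0,0,0],[0,0,0]],[[0,0,0],[0,0,0]]]'; python3 -m pendant '[[[0,0,-0.02],[0,0,0]],[[0,0,-0.02],[0,0,0]],[[0,0,0],[0,0,0]],[[0,0,0],[0,0,0]]]'
python3 - <<'E'
from h import *
from scipy.spatial.transform import Rotation as Ro
s=get_state(); T=Ro.from_quat(s['tcp_rot'],scalar_first=True).as_matrix(); z=-T[:,2]; print('yaw',np.degrees(np.arctan2(z[1],z[0])),T[2].round(4),s['tcp_pos'].round(4))
d=np.array([np.cos(np.radians(-11.5)),np.sin(np.radians(-11.5))]);n=np.array([-d[1],d[0]])
e=s['tcp_pos'][:2]-[.536,.0325]; print('along',e@d,'want -.0847; n',e@n,'want -.0235')
E
```

```text
clock: 5.65
tcp_pos: [0.4476, 0.0265, 0.1497]
tcp_rot: [0.548, -0.547, -0.447, 0.449]
contact_force: [0.4, -1.1, -1.3]
width: 0.0414
clock: 6.05
tcp_pos: [0.4479, 0.0246, 0.1104]
tcp_rot: [0.548, -0.548, -0.446, 0.447]
contact_force: [0.2, -0.4, -1.1]
width: 0.0415
yaw -11.676021506883636 [-0.0013 -1.      0.0016] [0.4479 0.0246 0.1104]
along -0.0847079569836576 want -.0847; n -0.025323582526469955 want -.0235
```

```bash
python3 -m pendant '[[[0,0.0015,-0.008],[0,0,0]],[[0,0,-0.007],[0,0,0]],[[0,0,-0.004],[0,0,0]],[[0,0,0],[0,0,0]],[[0,0,0],[0,0,0]]]'; python3 -m pendant '[[[0,0,-0.001],[0,0,0]],[[0,0,-0.001],[0,0,0]],[[0,0,-0.001],[0,0,0]],[[0,0,0],[0,0,0]]]'; python3 -c "
from h import *
snap('scene','s2');snap('side','d2')
a=cv2.resize(cv2.imread('pics/s2.png')[205:325,215:350],None,fx=3,fy=4.5,interpolation=2)
def c(f,u,v): return cv2.resize(cv2.imread(f)[v:v+90,u:u+80],None,fx=5,fy=5,interpolation=2)
cv2.imwrite('pics/chk2.png',np.hstack([c('pics/s2.png',225,210),c('pics/d2.png',260,145)]))"
```

```text
clock: 6.55
tcp_pos: [0.4484, 0.0277, 0.0917]
tcp_rot: [-0.548, 0.548, 0.447, -0.447]
contact_force: [0.7, -0.8, -1.2]
width: 0.0414
clock: 6.95
tcp_pos: [0.4485, 0.0277, 0.0898]
tcp_rot: [-0.547, 0.548, 0.448, -0.447]
contact_force: [0.0, 0.4, 8.8]
width: 0.0413
```

View pics/chk2.png

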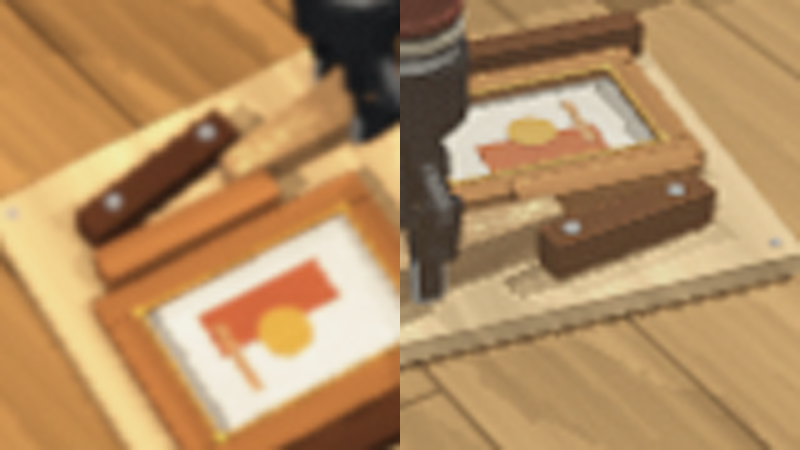

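Both views show the wedge's thin end down in the channel, between cleat and bar, with the butt held by the gripper. I'll slide it in a little further while gripped.

```bash
python3 -m pendant '[[[0,0,0.001],[0,0,0]],[[0.0025,-0.0006,0],[0,0,0]],[[0.0025,-0.0006,0],[0,0,0]],[[0.0025,-0.0006,0],[0,0,0]],[[0.0025,-0.0006,0],[0,0,0]],[[0,0,0],[0,0,0]]]';  python3 -m pendant '[[[0.0025,-0.0006,0],[0,0,0]],[[0.0025,-0.0006,0],[0,0,0]],[[0.0025,-0.0006,0],[0,0,0]],[[0.0025,-0.0006,0],[0,0,0]],[[0,0,0],[0,0,0]],[[0,0,0],[0,0,0]]]'
```

```text
clock: 7.65
tcp_pos: [0.4586, 0.0252, 0.0898]
tcp_rot: [-0.548, 0.548, 0.447, -0.447]
contact_force: [-2.0, -0.2, 3.8]
width: 0.0412
clock: 8.25
tcp_pos: [0.4685, 0.0228, 0.0898]
tcp_rot: [-0.548, 0.548, 0.447, -0.447]
contact_force: [-1.7, -0.0, 6.0]
width: 0.0414
```

```bash
python3 -m pendant '[[[0.0025,-0.0005,0],[0,0,0]],[[0.0025,-0.0005,0],[0,0,0]],[[0.0025,-0.0005,0],[0,0,0]],[[0.0020,-0.0004,0],[0,0,0]],[[0,0,0],[0,0,0]]]';  python3 -m pendant '[[[0,0,0],[0,0,0]],[[0,0,0],[0,0,0]],[[0,0,0],[0,0,0]],[[0,0,0],[0,0,0]]]' 1; python3 -m pendant '[[[0,0,0.02],[0,0,0]],[[0,0,0.03],[0,0,0]],[[0,0,0.02],[0,0,0]],[[0,0,0],[0,0,0]],[[0,0,0],[0,0,0]]]'; python3 -c "
from h import *
snap('wrist','w4')"
```

```text
clock: 8.75
tcp_pos: [0.4773, 0.0213, 0.0898]
tcp_rot: [0.548, -0.547, -0.447, 0.448]
contact_force: [-3.1, 1.0, 6.0]
width: 0.0415
clock: 9.15
tcp_pos: [0.4781, 0.0208, 0.0895]
tcp_rot: [-0.548, 0.548, 0.447, -0.447]
contact_force: [-0.3, 0.5, -0.1]
width: 0.0855
clock: 9.65
tcp_pos: [0.4779, 0.0211, 0.1597]
tcp_rot: [-0.547, 0.548, 0.448, -0.447]
contact_force: [-0.1, 0.6, 0.1]
width: 0.0855
```

View pics/w4.png

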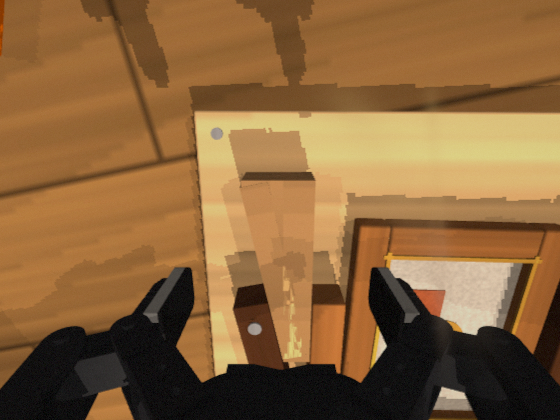

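The wedge lies flat between the cleat and bar, with its butt top edge at row ~180, columns 240-314. Now I locate the butt and go behind it with the fingers shut.

Run:
```python
from h import *
a,b=ray('w4',240,180,.046),ray('w4',314,180,.046); m=(a+b)/2; print(a.round(4),b.round(4),m.round(4),np.linalg.norm(a-b))
d=np.array([.98,-.199]); 
for back in (.011,.017,.021): print(back,(m[:2]-back*d).round(4),np.hypot(*(m[:2]-back*d)))
print(get_state()['tcp_pos'])
```

```text
[0.437  0.0037 0.046 ] [0.4462 0.0486 0.046 ] [0.4416 0.0261 0.046 ] 0.04588451975894914
0.011 [0.4308 0.0283] 0.43174678649598636
0.017 [0.4249 0.0295] 0.42596073044379307
0.021 [0.421  0.0303] 0.42210667854695494
[0.47747887 0.02107477 0.1591379 ]
```

```bash
python3 -m pendant '[[[-0.020,0.003,0],[0,0,0]],[[-0.020,0.003,0],[0,0,0]],[[-0.014,0.0025,0],[0,0,0]],[[0,0,0],[0,0,0]],[[0,0,0],[0,0,0]],[[0,0,0],[0,0,0]],[[0,0,0],[0,0,0]],[[0,0,0],[0,0,0]]]' 0; python3 -m pendant '[[[0,0,-0.015],[0,0,0]],[[0,0,-0.015],[0,0,0]],[[0,0,-0.01],[0,0,0]],[[0,0,0],[0,0,0]]]'
```

```text
clock: 10.5
tcp_pos: [0.4245, 0.0294, 0.1596]
tcp_rot: [-0.548, 0.548, 0.447, -0.447]
contact_force: [-0.1, 0.6, -0.8]
width: 0.0002
clock: 10.9
tcp_pos: [0.4235, 0.0294, 0.1187]
tcp_rot: [0.548, -0.547, -0.447, 0.448]
contact_force: [-1.0, 0.2, 0.1]
width: -0.0001
```

```bash
python3 -m pendant '[[[0,0,-0.004],[0,0,0]],[[0,0,-0.004],[0,0,0]],[[0,0,0],[0,0,0]]]'; python3 -m pendant '[[[0,0,-0.005],[0,0,0]],[[0,0,-0.005],[0,0,0]],[[0,0,-0.004],[0,0,0]],[[0,0,0],[0,0,0]],[[0,0,0],[0,0,0]]]'
```

```text
clock: 11.2
tcp_pos: [0.4239, 0.0295, 0.1116]
tcp_rot: [0.548, -0.548, -0.447, 0.447]
contact_force: [1.5, 0.1, 1.1]
width: 0.0003
clock: 11.7
tcp_pos: [0.4238, 0.0294, 0.0975]
tcp_rot: [0.548, -0.548, -0.447, 0.447]
contact_force: [0.2, -1.2, -0.9]
width: 0.0001
```

```bash
python3 -m pendant '[[[0.0015,-0.0003,0],[0,0,0]],[[0.0015,-0.0003,0],[0,0,0]],[[0.0015,-0.0003,0],[0,0,0]],[[0.0015,-0.0003,0],[0,0,0]],[[0.0015,-0.0003,0],[0,0,0]],[[0.0015,-0.0003,0],[0,0,0]]]'; python3 -m pendant '[[[0.0015,0,0],[0,0,0]],[[0.0015,0,0],[0,0,0]],[[0.0015,0,0],[0,0,0]],[[0.0015,0,0],[0,0,0]],[[0.0015,0,0],[0,0,0]],[[0.0015,0,0],[0,0,0]]]';python3 -m pendant '[[[0.0015,0,0],[0,0,0]],[[0.0015,0,0],[0,0,0]],[[0.0015,0,0],[0,0,0]],[[0.0015,0,0],[0,0,0]]]'
```

```text
clock: 12.3
tcp_pos: [0.4318, 0.028, 0.0976]
tcp_rot: [0.548, -0.547, -0.447, 0.448]
contact_force: [-2.9, 1.0, 2.6]
width: -0.0001
clock: 12.9
tcp_pos: [0.442, 0.0278, 0.0976]
tcp_rot: [0.548, -0.548, -0.447, 0.447]
contact_force: [-1.4, -0.2, -0.2]
width: 0.0002
clock: 13.3
tcp_pos: [0.4474, 0.028, 0.0976]
tcp_rot: [0.548, -0.547, -0.447, 0.448]
contact_force: [-3.7, 2.8, -0.6]
width: -0.0001
```

```bash
for i in 1; do python3 -m pendant '[[[0.001,0,0],[0,0,0]],[[0.001,0,0],[0,0,0]],[[0.001,0,0],[0,0,0]],[[0.001,0,0],[0,0,0]]]'; python3 -m pendant '[[[0.001,0,0],[0,0,0]],[[0.001,0,0],[0,0,0]],[[0.001,0,0],[0,0,0]]]'; done
```

```text
clock: 13.7
tcp_pos: [0.4529, 0.0271, 0.0979]
tcp_rot: [-0.547, 0.549, 0.447, -0.447]
contact_force: [-1.6, 1.7, 0.3]
width: 0.0002
clock: 14.0
tcp_pos: [0.4548, 0.0271, 0.0978]
tcp_rot: [-0.548, 0.548, 0.447, -0.447]
contact_force: [-3.1, 0.4, 1.6]
width: 0.0001
```

```bash
python3 -m pendant '[[[0.001,0,0],[0,0,0]],[[0.001,0,0],[0,0,0]],[[0.001,0,0],[0,0,0]]]'
```

```text
clock: 14.3
tcp_pos: [0.4582, 0.0273, 0.0977]
tcp_rot: [-0.548, 0.548, 0.447, -0.447]
contact_force: [-2.2, -0.6, -0.2]
width: 0.0001
```

```bash
python3 -m pendant '[[[0.001,0,0],[0,0,0]],[[0.001,0,0],[0,0,0]],[[0.001,0,0],[0,0,0]]]'
```

```text
clock: 14.6
tcp_pos: [0.4611, 0.0276, 0.0976]
tcp_rot: [-0.548, 0.548, 0.447, -0.447]
contact_force: [-1.3, -0.6, 0.1]
width: 0.0
```

```bash
python3 -m pendant '[[[0.001,0,0],[0,0,0]],[[0.001,0,0],[0,0,0]],[[0.001,0,0],[0,0,0]]]'
```

```text
clock: 14.9
tcp_pos: [0.464, 0.0277, 0.0977]
tcp_rot: [-0.548, 0.548, 0.447, -0.447]
contact_force: [-2.5, -1.0, -1.0]
width: 0.0002
```

```bash
python3 -m pendant '[[[0.001,0,0],[0,0,0]],[[0.001,0,0],[0,0,0]],[[0.001,0,0],[0,0,0]]]'
```

```text
clock: 15.2
tcp_pos: [0.467, 0.0277, 0.0977]
tcp_rot: [-0.548, 0.548, 0.447, -0.447]
contact_force: [-1.9, -0.6, 1.2]
width: -0.0002
```

```bash
python3 -m pendant '[[[0.001,0,0],[0,0,0]],[[0.001,0,0],[0,0,0]],[[0.001,0,0],[0,0,0]]]'
```

```text
clock: 15.5
tcp_pos: [0.4699, 0.0277, 0.0977]
tcp_rot: [0.548, -0.548, -0.447, 0.447]
contact_force: [-1.4, -0.7, -0.2]
width: 0.0002
```

```bash
python3 -m pendant '[[[0.001,0,0],[0,0,0]],[[0.001,0,0],[0,0,0]],[[0.001,0,0],[0,0,0]]]'
```

```text
clock: 15.8
tcp_pos: [0.473, 0.0277, 0.0977]
tcp_rot: [-0.548, 0.548, 0.447, -0.447]
contact_force: [-2.4, -0.4, -0.9]
width: -0.0002
```

```bash
python3 -m pendant '[[[0.001,0,0],[0,0,0]],[[0.001,0,0],[0,0,0]],[[0.001,0,0],[0,0,0]]]'
```

```text
clock: 16.1
tcp_pos: [0.476, 0.0277, 0.0977]
tcp_rot: [-0.548, 0.548, 0.447, -0.447]
contact_force: [-2.1, -1.2, -0.5]
width: -0.0004
```

```bash
python3 -m pendant '[[[0.001,0,0],[0,0,0]],[[0.001,0,0],[0,0,0]],[[0.001,0,0],[0,0,0]]]'
```

```text
clock: 16.4
tcp_pos: [0.4788, 0.0277, 0.0977]
tcp_rot: [0.548, -0.548, -0.447, 0.447]
contact_force: [-1.1, -0.7, 0.3]
width: -0.0005
```

```bash
python3 -m pendant '[[[0.001,0,0],[0,0,0]],[[0.001,0,0],[0,0,0]],[[0.001,0,0],[0,0,0]]]'
```

```text
clock: 16.7
tcp_pos: [0.482, 0.0277, 0.0977]
tcp_rot: [-0.548, 0.548, 0.447, -0.447]
contact_force: [-1.2, -0.6, 0.3]
width: -0.0004
```

```bash
python3 -m pendant '[[[0.001,0,0],[0,0,0]],[[0.001,0,0],[0,0,0]],[[0.001,0,0],[0,0,0]]]'
```

```text
clock: 17.0
tcp_pos: [0.485, 0.0277, 0.0977]
tcp_rot: [-0.548, 0.548, 0.447, -0.447]
contact_force: [-2.2, -0.9, 1.0]
width: 0.0004
```

```bash
python3 -m pendant '[[[0.001,0,0],[0,0,0]],[[0.001,0,0],[0,0,0]],[[0.001,0,0],[0,0,0]]]'
```

```text
clock: 17.3
tcp_pos: [0.488, 0.0277, 0.0977]
tcp_rot: [-0.548, 0.548, 0.447, -0.447]
contact_force: [-3.0, -0.2, 0.5]
width: 0.0
```

```bash
python3 -m pendant '[[[0.001,0,0],[0,0,0]],[[0.001,0,0],[0,0,0]],[[0.001,0,0],[0,0,0]]]'
```

```text
clock: 17.6
tcp_pos: [0.4896, 0.0278, 0.0975]
tcp_rot: [0.548, -0.547, -0.446, 0.448]
contact_force: [-5.9, -0.1, 3.1]
width: 0.0002
```

Force is starting to rise, so I'm switching to finer steps.

```bash
python3 -m pendant '[[[0.0005,0,0],[0,0,0]],[[0.0005,0,0],[0,0,0]],[[0,0,0],[0,0,0]],[[0,0,0],[0,0,0]]]'
```

```text
clock: 18.0
tcp_pos: [0.4897, 0.0279, 0.0974]
tcp_rot: [0.549, -0.546, -0.446, 0.449]
contact_force: [-6.1, -0.7, 3.2]
width: -0.0001
```

```bash
python3 -m pendant '[[[0.0005,0,0],[0,0,0]],[[0.0005,0,0],[0,0,0]],[[0,0,0],[0,0,0]],[[0,0,0],[0,0,0]]]'
```

```text
clock: 18.4
tcp_pos: [0.4898, 0.028, 0.0973]
tcp_rot: [0.549, -0.546, -0.445, 0.449]
contact_force: [-6.7, -0.9, 4.7]
width: -0.0
```

```bash
python3 -m pendant '[[[0.0005,0,0],[0,0,0]],[[0.0005,0,0],[0,0,0]],[[0.0005,0,0],[0,0,0]],[[0,0,0],[0,0,0]],[[0,0,0],[0,0,0]]]'
```

```text
clock: 18.9
tcp_pos: [0.49, 0.028, 0.0971]
tcp_rot: [0.55, -0.545, -0.445, 0.45]
contact_force: [-9.3, 0.3, 4.6]
width: 0.0002
```

```bash
python3 -m pendant '[[[0.0005,0,0],[0,0,0]],[[0.0005,0,0],[0,0,0]],[[0.0005,0,0],[0,0,0]],[[0,0,0],[0,0,0]],[[0,0,0],[0,0,0]]]'; python3 -m pendant '[[[0,0,0],[0,0,0]]]'
```

```text
clock: 19.4
tcp_pos: [0.4903, 0.0281, 0.0969]
tcp_rot: [0.551, -0.544, -0.444, 0.451]
contact_force: [-10.9, 0.2, 6.3]
width: -0.0001
clock: 19.5
tcp_pos: [0.4903, 0.0281, 0.0969]
tcp_rot: [0.551, -0.544, -0.444, 0.451]
contact_force: [-10.6, -0.0, 6.8]
width: -0.0003
```

```bash
python3 -m pendant '[[[0.0005,0,0],[0,0,0]],[[0.0005,0,0],[0,0,0]],[[0.0005,0,0],[0,0,0]],[[0,0,0],[0,0,0]],[[0,0,0],[0,0,0]]]'; python3 -m pendant '[[[0,0,0],[0,0,0]]]'
```

```text
clock: 20.0
tcp_pos: [0.4905, 0.0282, 0.0968]
tcp_rot: [0.551, -0.543, -0.443, 0.452]
contact_force: [-12.7, -0.2, 7.4]
width: -0.0001
clock: 20.1
tcp_pos: [0.4905, 0.0282, 0.0968]
tcp_rot: [0.551, -0.543, -0.443, 0.452]
contact_force: [-12.5, -0.0, 7.3]
width: -0.0002
```

```bash
python3 -m pendant '[[[0.0005,0,0],[0,0,0]],[[0,0,0],[0,0,0]],[[0,0,0],[0,0,0]]]'; python3 -m pendant '[[[-0.003,0,0],[0,0,0]],[[-0.005,0.001,0],[0,0,0]],[[-0.01,0.002,0],[0,0,0]],[[-0.015,0.003,0],[0,0,0]],[[0,0,0.03],[0,0,0]],[[0,0,0.05],[0,0,0]],[[0,0,0.04],[0,0,0]],[[0,0,0.02],[0,0,0]],[[0,0,0],[0,0,0]],[[0,0,0],[0,0,0]]]'; python3 -c "
from h import *
snap('wrist','w5');snap('scene','s5')
c=cv2.imread('pics/s5.png')[205:325,215:350]
cv2.imwrite('pics/chk5.png',np.hstack([cv2.resize(c,(400,356),interpolation=2),cv2.resize(cv2.imread('pics/w5.png'),(400,356),interpolation=cv2.INTER_AREA)]))"
```

```text
clock: 20.4
tcp_pos: [0.4906, 0.0282, 0.0968]
tcp_rot: [0.552, -0.543, -0.443, 0.452]
contact_force: [-12.7, -0.6, 7.5]
width: 0.0001
clock: 21.4
tcp_pos: [0.4654, 0.034, 0.2381]
tcp_rot: [-0.547, 0.548, 0.448, -0.447]
contact_force: [-1.3, -0.0, -0.4]
width: -0.0002
```

View pics/chk5.png

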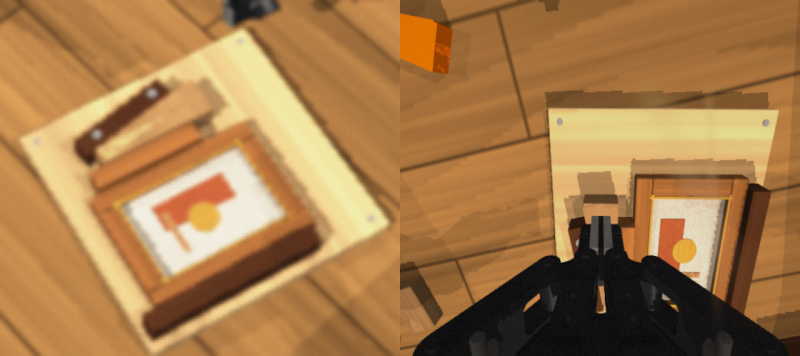

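The final views show the wedge flat and deep in the channel, bar against frame, frame against the far rail, and the gripper clear.

```bash
python3 -c "
from h import *
print(get_state()['clock'],hand_in())"
```

```text
the job is handed in; nothing more can be done
21.5 None
```

I laid the wedge flat in the channel, thin end first, and pushed it with shut fingers until it stopped. I handed the job in at 21.5 s; `hand_in()` gives no verdict.

- **Push:** The force stayed at about 1 to 4 N while the wedge slid, at no more than about 15 mm/s. By my estimate it stopped with the thin end about 108 mm inside the mouth. The push then rose slowly to about 12.5 N with under 1 mm of further movement, and I backed off. The force reading wanders by about 1 to 1.5 N, so the true push could be nearer 11 to 14 N; all of that range lies within the 10 to 16 N seating range.
- **Last picture check:** After the retreat, the wedge is flat in the channel. The bar lies against the frame, the frame against the far rail, and no gap shows at picture resolution. The gripper is clear of everything, at a tool height of 0.24 m. I did not test the hold by touch.
- **Other things on the table:** The arm never went near them at table level. I did not measure their positions again afterwards.
- **Disagreement:** The overhead scene camera and the wrist camera differed by about 5 mm on the mouth's position. I used the wrist camera's, and the wedge went in without binding.

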